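# Check a print screen's off-contact gap with a taper gauge

### The arm

A 7-joint arm with a two-finger parallel gripper is mounted at the origin on the work surface. World frame = base frame: x ahead of the robot, y to its left, z up, the work surface at z = 0. Lengths are in m, angles in rad, forces in N, time in s.
With the tool pointing down it reaches from about 0.425 to 0.925 m from the base axis. Payload 6.8 kg.
Tool frame: the origin (TCP) lies between the finger pads; the fingertips stand 17 mm ahead of it and the grasp point (between the pads) lies 2 mm behind it; z points along the fingers, x is the direction in which the jaws open and shut, and the axes are right-handed (so a half turn about z gives the same grasp; the last joint's range is limited). The gripper opens to 85 mm and grips with 20 to 120 N. Pads are 22 mm wide; open, the fingers measure 114 mm over their backs; the gripper's body (76 mm by 85 mm) begins 54 mm behind the grasp point. The pads swing forward as they close: fully open they stand 13 mm farther back than shut.
Start: joints at [-1.339, 0.477, 0.022, 1.555, -0.011, 1.109, -0.083], TCP at [0.225, 0.636, 0.248] pointing down, gripper open.
Joint ranges: [-2.96, 2.96], [-0.34, 2.1], [-1.41, 1.46], [0.24, 2.44], [-1.37, 4.51], [0.17, 1.92], [-2.96, 2.96]. Speed limits (rad/s): [2.39, 2.39, 3.14, 3.14, 3.14, 3.14, 3.14].

### API

Orientations are given as a unit quaternion [w, x, y, z].
In Python, from station import readout, read_camera, get_calibration, bot, models gives the robot as it stands.
- The arm moves only by the tool carry_out, never from a script. Its argument "deltas" is a list of rows, each a list of 2 entries, a list of its own where there are three numbers: the shift along the tool's x, y, z in cm, then the turn about the tool's z in degrees. A call has 1 to 10 rows; each row is the pose to reach, as a shift and turn from the pose measured when the call began, along the tool's axes at that moment; what a row does not reach only later rows make up. A row lasts 1/8 s, in which the tool goes at most 62.5 mm and 10.7 degrees, less where a joint would pass 70% of its speed; a pose out of reach is approached as far as the arm can. A call with a gripper value outside its range is refused whole. "hand" is the opening, from 0 (shut) to 1 (fully open), set as the call begins (left out, the last holds). The fingers move at their own pace and stop on an object; "newtons" is the grip in N (left out, the last holds). Time passes only in rows, so rows that repeat a pose let the fingers close. It gives the time, the measured TCP pose, the force and the opening at its end, in the units of the state.
- readout.get_obs(): the state, without advancing time (a new reading comes with each control period).
- read_camera(name): name is "scene" or "top" or "wrist"; returns the picture (400x640x3 uint8, red, green, blue); there is no depth.
- get_calibration(name): a dict with "fov_y" (degrees; the focal length in pixels is half the picture's height over the tangent of half this angle, whatever the lens; pixels are square), "cx", "cy" (the principal point, pixels), "world_from_camera" (4x4, takes a point from camera to world coordinates). Camera axes: x right, y down, z forward; pixel columns grow to the right and rows downward; lengths in m; the calibration is good to about 2 mm. A picture is of the moment at which its call begins: read the wrist's pose just before it. get_calibration takes no time and is no camera call; for the wrist camera it gives the pose at the moment of the call.
- bot.hand_in(): hands the job in, once; it reports no verdict.
Trained networks look in the newest picture that a camera, given by its name, has taken for a name from the list of things; names that differ only in an ending like _2 or _b are one class to them, and where a whole thing is asked for, a point or a joint stands for the part that bears it (a point fixed in the world has none). Each returns a list of dicts, best first, with "score" (0 to 1); they miss things now and then, are a little off and sometimes report something else, mostly with a low value. They report only what shows in the picture. A call takes as long as a camera call.
- models.spot_in(query, camera): "centre" ([row, column] in pixels, amid what is visible of it).
The state is a dict: "t": time; "q": joint angles; "joint_vel": joint speeds; "joint_torque": joint torques, N m; "eef_pos": TCP position; "tool_rot": TCP orientation; "contact_force": force on the tool from outside, world axes, zero at the start; "torque": the same for the moment, N m; "gripper_width": opening from 0.0 (shut) to 1.0 (fully open).
Only numpy, scipy, OpenCV 4.12 (cv2) and the standard library are available. Lean on these libraries where they do the work, as an engineer would, in place of code of your own. Each camera call takes 0.05 s, during which the arm holds its last target. There are 200 camera calls.

### The job

Swing the raised printing screen down until it rests fully on its stop. Then pick up the orange-handled taper gauge and, keeping it flat on the baseboard and square to the free rail of the screen, slide its blade under that rail at the red mark until it drags snugly, without forcing it or lifting the screen. Finish while still gripping the gauge and holding it at that snug depth so that I can read it, and leave everything else on the table where it is.

Things in the scene. Friction and masses are not known exactly. Their poses are not given: they have to be found in the camera images.
- baseboard: fixed plywood board of the screen-printing station, 380 x 560 x 18 mm (x, y, z), flat on the table. Origin: centre of its underside; z up; y points from the bare apron, where the gauge goes in, to the hinge. The hinge axis runs along the board's x at y = +235 mm. With the screen down its free rail's outer face is at y = -145 mm, leaving an apron 135 mm deep.
- hinge_clamp: fixed aluminium and steel clamp that carries the screen's hinge. Origin: under the hinge axis, 16 mm below it. Its height is set anew each time, so that with the screen down the gap from the board's top to the underside of the rails is somewhere from 3.5 to 6.5 mm.
- screen (a joint): hinge angle of the screen in rad: 0 = level, down on its stop; positive = free end raised; starts at 0.35 to 0.65. The hinge is stiff and stays where it is left: 2 to 3 N of downward push on the free rail moves it; once down, about 8 N of upward push under the free rail lifts it.
- screen_mark (a point): middle of the top of the screen's free rail, painted with a red mark 20 mm wide (also on the rail's outer face). Axes are the screen's, parallel to the board's when down. Aluminium frame 300 (x) by 360 mm (y), rails 30 wide, 25 high, mesh at its underside. The mark is 365 mm from the hinge axis and 12.5 mm above it when level; the outer face is 15 mm away towards -y.
- taper_gauge: loose taper gauge, 170 mm long, 20 mm wide, about 110 g, lying flat on the table to the robot's right. Origin: underside, below the middle of the orange handle; x points to the blade's tip, z up. Handle 95 mm long (x from -47.5 to +47.5 mm), 22 mm high, its underside level with the blade's.
- gauge_tip (a point): end of the steel blade, on its underside, mid-width, 122.5 mm from the origin along the gauge's x. The blade's top slopes 1 in 10, from 1.8 mm thick here to 9.3 mm at the handle. Once it touches under the rail, the push needed grows over some millimetres of travel (friction about 0.6): 4 to 6 N along the blade is a snug drag, beyond about 11 N the screen starts to lift.
- gauge_handle (a point): middle of the gauge's handle, 11 mm above its underside: where to grip, across the 20 mm width; axes as the gauge's
- ink_tub: low white tub with a purple lid, 70 mm across, 45 mm high, standing on the baseboard's free apron near its robot-side corner; leave it alone
- ink_jar_a: white jar with a blue lid, 75 mm across, 60 mm high, on the table; leave it alone
- ink_jar_b: white jar with a red lid, 75 mm across, 60 mm high, on the table; leave it alone
- tape_roll: roll of tan masking tape lying flat, 92 mm across, 24 mm high, on the table; leave it alone
- squeegee: wooden squeegee with a green blade, 250 mm long (along its x), about 80 mm wide, 24 mm high, lying on the table to the robot's right; leave it alone
- palette_knife: palette knife, 215 mm long (along its x), up to 20 mm high, lying on the table to the robot's right; leave it alone

How it is judged:
By the outcome, as a careful person would: the job done as asked, in the order asked, and still so for the second after the job is handed in, while the arm keeps its last pose, push and grip.
It also fails if it takes over 64 s, if anything falls off the work surface, if the arm or the gripper's body presses on something with over 40 N, if the wrist force passes 120 N, or if a joint passes its speed limit or range.

## Working session

There is one attempt and no reset: what is moved stays moved. The work goes in short steps, Python scripts to look and compute and a tool call to move; the robot and the scene stay as the last step left them, time stands still between calls to the robot, and variables do not carry over. Pictures are saved under pics/ and viewed, about 8 in all and at most 12, crops included, and the job is handed in when it is done.

Besides the shell and the picture viewer there is one more tool, called after "Call:" as name([rows], argument=value, ...), one row to a line, values as JSON. carry_out: Moves the arm, as the interface text tells. Its arguments: {"type":"object","properties":{"deltas":{"type":"array"},"hand":{"type":"number"},"newtons":{"type":"number"}},"required":["deltas"]}

```bash
mkdir -p pics; ls
cat > h.py <<'E'
import numpy as np, cv2
from station import readout, read_camera, get_calibration, bot, models
from scipy.spatial.transform import Rotation as R
def K(c):
    f=200/np.tan(np.radians(c['fov_y'])/2); return f
def ray(c,rc):
    f=K(c); d=np.array([(rc[1]-c['cx'])/f,(rc[0]-c['cy'])/f,1.]); T=np.array(c['world_from_camera'])
    return T[:3,3],T[:3,:3]@d
def onz(c,rc,z):
    o,d=ray(c,rc); return o+d*(z-o[2])/d[2]
def proj(c,p):
    T=np.linalg.inv(np.array(c['world_from_camera'])); q=T[:3,:3]@np.array(p)+T[:3,3]; f=K(c)
    return np.array([c['cy']+f*q[1]/q[2], c['cx']+f*q[0]/q[2]])
def save(n,img,s=1.25):
    cv2.imwrite('pics/'+n+'.png',cv2.resize(img,None,fx=s,fy=s,interpolation=cv2.INTER_CUBIC)[:,:,::-1])
E
python3 - <<'E'
from h import *
np.set_printoptions(precision=4,suppress=True)
o=readout.get_obs()
for k in ('t','eef_pos','tool_rot','contact_force','gripper_width'): print(k,o[k])
print(R.from_quat(np.roll(o['tool_rot'],-1)).as_matrix())
for n in ('top','scene'):
    im=read_camera(n); save(n+'0',im); np.save(n+'0.npy',im); c=get_calibration(n); print(n,c)
    for q in ('screen_mark','gauge_tip','gauge_handle','hinge_clamp','baseboard','taper_gauge','ink_tub'):
        print(q,[(round(d['score'],2),np.round(d['centre'],1)) for d in models.spot_in(q,n)[:2]])
E
```

```text
pics
t 0.0
eef_pos [0.2248 0.6359 0.2473]
tool_rot [ 0.0006  0.8165  0.5774 -0.0007]
contact_force [-0.5286 -0.9706  0.7528]
gripper_width 0.9989011338514932
[[ 0.3333  0.9428 -0.0005]
 [ 0.9428 -0.3333 -0.0018]
 [-0.0018  0.0001 -1.    ]]
top {'fov_y': 51.61611954315489, 'cx': 317.8320916519707, 'cy': 200.46685733093793, 'world_from_camera': array([[ 0.0226, -0.9991,  0.0371,  0.4458],
       [-0.9993, -0.0237, -0.0275, -0.0129],
       [ 0.0284, -0.0365, -0.9989,  1.4277],
       [ 0.    ,  0.    ,  0.    ,  1.    ]])}
screen_mark [(0.7, array([166.5, 250.7])), (0.17, array([166.2, 244.5]))]
gauge_tip []
gauge_handle [(0.66, array([185.3, 410.3]))]
hinge_clamp [(0.79, array([168.9, 247.2]))]
baseboard [(0.91, array([178.1, 311.6])), (0.39, array([187. , 410.5]))]
taper_gauge [(0.51, array([184.6, 412.2])), (0.24, array([219.1, 460.1]))]
ink_tub [(0.89, array([212.1, 325.2])), (0.38, array([202.5, 124. ]))]
scene {'fov_y': 55.81885460533211, 'cx': 315.8241830074135, 'cy': 193.96821608423792, 'world_from_camera': array([[ 0.8635,  0.3825, -0.3288,  0.9303],
       [ 0.5042, -0.6365,  0.5836, -0.7481],
       [ 0.0139, -0.6697, -0.7425,  0.9756],
       [ 0.    ,  0.    ,  0.    ,  1.    ]])}
screen_mark [(0.59, array([150.8, 361.6]))]
gauge_tip [(0.59, array([291.3, 260.2])), (0.38, array([204.7, 349.2]))]
gauge_handle [(0.56, array([291.3, 261.1]))]
hinge_clamp []
baseboard [(0.88, array([208.7, 349.1]))]
taper_gauge [(0.89, array([292. , 261.8])), (0.61, array([153.6, 366.4]))]
ink_tub [(0.84, array([200.8, 285.1]))]
```

View pics/top0.png

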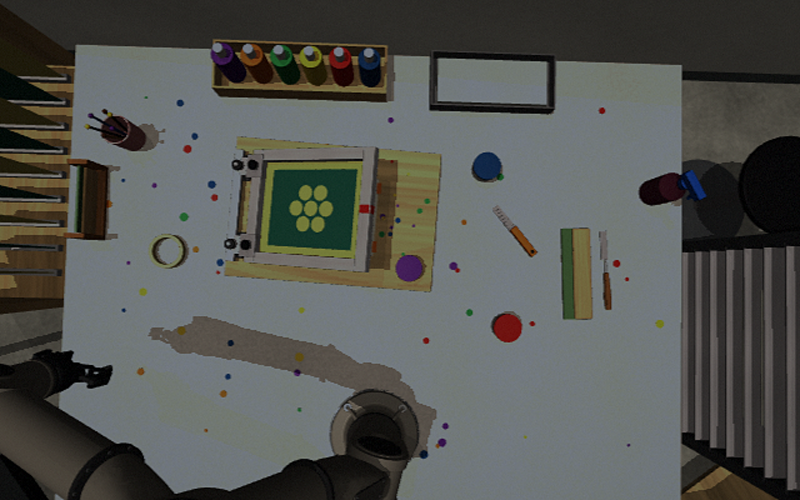

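View pics/scene0.png

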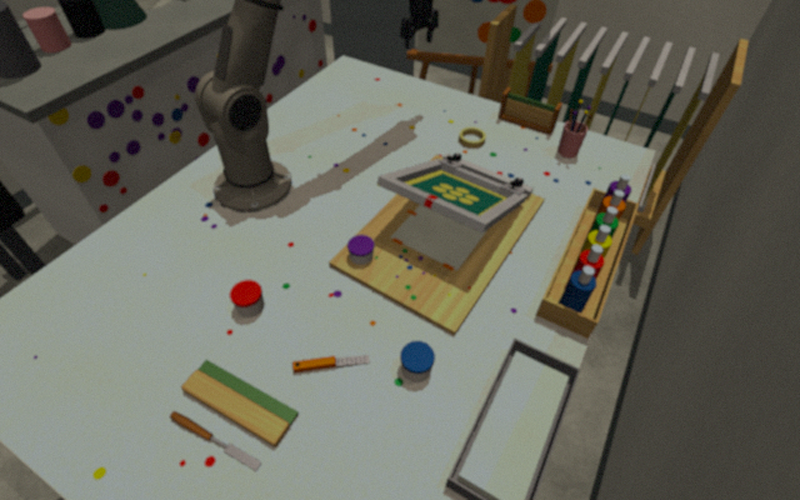

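The top view (at 1.25x) shows the board with corners near (237,137), (441,153), (432,292) and (226,276). The red mark is at (366,209). The gauge's tip is near (496,207) and its handle end at (534,256). The tub is at (410,268), and the squeegee and knife lie further right.

Run:
```python
from h import *
from scipy.optimize import least_squares
np.set_printoptions(precision=4,suppress=True)
c=get_calibration('top'); s=get_calibration('scene')
z=.018
cor={}
for n,p in dict(hf=(237,137),af=(441,153),an=(432,292),hn=(226,276)).items():
    cor[n]=onz(c,(p[1]/1.25,p[0]/1.25),z)[:2]; print(n,cor[n])
for n,p in dict(af=(545,184),an=(331,263),aa=(456,333)).items():
    print('scene',p,onz(s,(p[1]/1.25,p[0]/1.25),z)[:2])
for a,b in (('hf','af'),('hn','an'),('hf','hn'),('af','an')): print(a,b,np.linalg.norm(cor[a]-cor[b]))
loc=dict(hf=(.19,.28),af=(.19,-.28),an=(-.19,-.28),hn=(-.19,.28))
def T(v,l): C,S=np.cos(v[2]),np.sin(v[2]); return np.array([v[0]+C*l[0]-S*l[1],v[1]+S*l[0]+C*l[1]])
r=least_squares(lambda v:np.concatenate([T(v,loc[k])-cor[k] for k in cor]),[.5,.1,0])
v=r.x; print('board',v,'res mm',r.fun*1e3)
# angle from mark in both views
im=dict(top=np.load('top0.npy'),scene=np.load('scene0.npy'))
for n,cal,box in (('top',c,(155,180,275,310)),('scene',s,(150,175,325,365))):
    I=im[n].astype(int); m=(I[...,0]>110)&(I[...,1]<60)&(I[...,2]<60)
    mm=np.zeros_like(m); a,b,d,e=box; mm[a:b,d:e]=m[a:b,d:e]; ij=np.argwhere(mm); print(n,len(ij),ij.mean(0),ij.min(0),ij.max(0))
    for th in np.arange(.3,.71,.05):
        y=.235-.365*np.cos(th)+.0125*np.sin(th); zz=.018+.005+.0125+.365*np.sin(th)+.0125*np.cos(th)
        p=proj(cal,[*T(v,(0,y)),zz]); print(round(th,2),p,end=';')
    print()
g=[onz(c,(p[1]/1.25,p[0]/1.25),h)[:2] for p,h in (((496,207),.002),((534,256),.022))]
print('gauge',g,np.linalg.norm(g[0]-g[1]))
for n,cal,rc in (('top',c,(185.3,410.3)),): print('handle/gauge',onz(cal,rc,.011))
print('scene tip,end',onz(s,(359/1.25,369/1.25),.002),onz(s,(366/1.25,293/1.25),.011))
for q,h in (('ink_jar_a',.06),):
    for p in ((487,166),(507,327)): print(onz(c,(p[1]/1.25,p[0]/1.25),h))
print('tub',onz(c,(268/1.25,410/1.25),.063))
```

```text
hf [0.7978 0.3926]
af [ 0.77   -0.1661]
an [ 0.3874 -0.1489]
hn [0.4186 0.4092]
scene (545, 184) [0.7821 0.4548]
scene (331, 263) [ 0.3994 -0.1443]
scene (456, 333) [ 0.7723 -0.1676]
hf af 0.5593181300004911
hn an 0.5589838112474875
hf hn 0.3795319014111631
af an 0.3829610297053378
board [ 0.5935  0.1217 -0.05  ] res mm [-0.5428 -0.7284 -0.8053 -1.398   2.2477  0.4711 -0.8995  1.6553]
top 33 [166.6667 291.0606] [164 288] [170 294]
0.3 [169.2795 299.1687];0.35 [168.4922 296.9691];0.4 [167.6749 294.43  ];0.45 [166.8291 291.546 ];0.5 [165.9566 288.313 ];0.55 [165.0594 284.7285];0.6 [164.14  280.792];0.65 [163.201  276.5046];0.7 [162.2454 271.8698];
scene 14 [157.1429 345.5714] [156 343] [158 348]
0.3 [172.8029 340.4971];0.35 [167.6054 341.9143];0.4 [162.2499 343.4869];0.45 [156.7567 345.2114];0.5 [151.1482 347.0828];0.55 [145.448  349.0954];0.6 [139.6812 351.2418];0.65 [133.8739 353.514 ];0.7 [128.0532 355.9027];
gauge [array([ 0.6267, -0.3243]), array([ 0.4921, -0.4268])] 0.16920604413284845
handle/gauge [ 0.5584 -0.3703  0.011 ]
scene tip,end [ 0.6286 -0.3207  0.002 ] [ 0.4957 -0.4252  0.011 ]
[ 0.7289 -0.2857  0.06  ]
[ 0.3009 -0.3459  0.06  ]
tub [ 0.4513 -0.0851  0.063 ]
```

Both cameras agree: the board sits at (0.5935, 0.122) with yaw -0.05, the screen angle is about 0.45, and the gauge yaw is about 37°. Next I'll move above the mark with the fingers shut.

Call:
carry_out([
  [[0,0,-5],0],
  [[-4,5,-6],6],
  [[-8,10,-6],13],
  [[-12,15,-6],20],
  [[-16,20,-6],27],
  [[-20,24.5,-6],34],
  [[-24,29,-6],41],
  [[-28,34,-6],48],
  [[-32,39,-6],55],
  [[-36,44,-6],62],
], hand=0, newtons=20)

```text
t: 2.05
eef_pos: [0.517, 0.1545, 0.3088]
tool_rot: [-0.0, 0.997, 0.073, 0.0]
contact_force: [0.3, 0.2, 0.1]
gripper_width: -0.003
```

```bash
cat >> h.py <<'E'
def delta(target,xang=None):
    "tool-frame shift (cm) and turn (deg) to reach world target with tool x at yaw xang deg"
    o=readout.get_obs(); M=R.from_quat(np.roll(o['tool_rot'],-1)).as_matrix()
    d=M.T@(np.array(target)-o['eef_pos'])*100; yaw=np.degrees(np.arctan2(M[1,0],M[0,0]))
    t=None if xang is None else (yaw-xang+180)%360-180
    print('t',round(o['t'],2),'pos',np.round(o['eef_pos'],4),'yaw',round(yaw,2),'tilt',np.round(M[:,2],4),'F',np.round(o['contact_force'],2),'w',round(o['gripper_width'],3)); print('delta cm',np.round(d,2),'turn',t)
E
python3 -c "
from h import *
delta([.589,.034,.26],-2.86); print(readout.get_obs()['q'])"
```

```text
t 2.05 pos [0.517  0.1545 0.3088] yaw 8.33 tilt [ 9.e-04  9.e-04 -1.e+00] F [0.29 0.21 0.11] w -0.003
delta cm [ 5.37 12.97  4.87] turn 11.185950157161301
[-0.79536157  0.20293009  0.45851661  1.83144588 -0.09944316  1.1285068
 -0.15712733]
```

Call:
carry_out([
  [[1.8,4.3,1.6],4],
  [[3.6,8.6,3.2],8],
  [[5.4,13,4.8],11.2],
  [[5.4,13,4.8],11.2],
  [[5.4,13,4.8],11.2],
])

```text
t: 2.68
eef_pos: [0.5892, 0.0342, 0.2607]
tool_rot: [-0.001, 1.0, -0.025, 0.0]
contact_force: [0.1, 1.0, 1.1]
gripper_width: -0.002
```

Run:
```python
from h import *
delta([.589,.034,.26],-2.86); print(readout.get_obs()['q'])
a=read_camera('wrist'); b=read_camera('scene'); save('m1',np.hstack([a,b[60:460]]) if 0 else np.vstack([a[::1],np.pad(b[40:300],((0,0),(0,0),(0,0)))]),.85)
```

```text
t 2.67 pos [0.5892 0.0342 0.2607] yaw -2.85 tilt [ 6.0e-04  1.4e-03 -1.0e+00] F [0.14 0.96 1.1 ] w -0.002
delta cm [-0.02  0.03  0.07] turn 0.005726229888409762
[-0.58272719  0.35556357  0.54139232  1.77995646 -0.2083797   1.06221111
 -0.01675354]
```

View pics/m1.png

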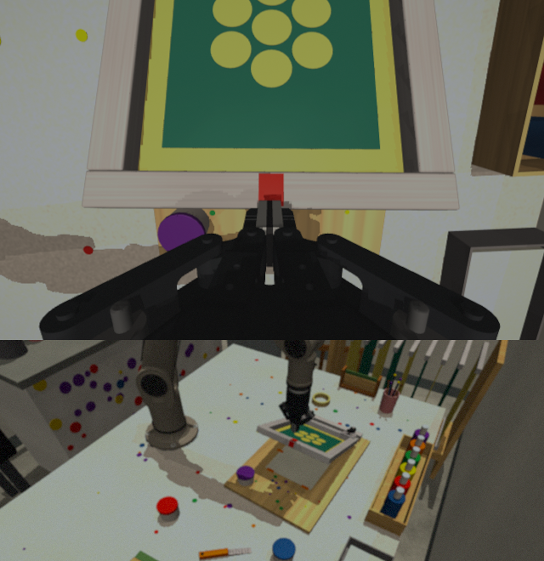

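The closed fingertips are just above the red mark, and the tub is well clear. I'll press down along the hinge arc.

Call:
carry_out([
  [[0,0,2],0],
  [[0,0,3.3],0],
  [[0,0.2,4],0],
  [[0,0.4,4.7],0],
  [[0,0.8,5.5],0],
  [[0,1.1,6.3],0],
  [[0,1.5,7.1],0],
  [[0,1.8,8],0],
  [[0,2.2,8.8],0],
])

```text
t: 3.9
eef_pos: [0.5883, 0.0134, 0.1724]
tool_rot: [-0.001, 1.0, -0.024, 0.001]
contact_force: [0.7, 1.9, 0.5]
gripper_width: 0.005
```

Call:
carry_out([
  [[0,0.3,0.9],0],
  [[0,0.5,1.8],0],
  [[0,0.8,2.7],0],
  [[0,1.0,3.5],0],
  [[0,1.2,4.4],0],
  [[0,1.4,5.3],0],
  [[0,1.6,6.2],0],
  [[0,1.7,7.1],0],
  [[0,1.8,8.0],0],
  [[0,1.9,8.9],0],
])

```text
t: 5.15
eef_pos: [0.5875, -0.0054, 0.0827]
tool_rot: [-0.001, 1.0, -0.024, 0.001]
contact_force: [-1.2, 0.6, 1.0]
gripper_width: 0.002
```

Run:
```python
from h import *
delta([.587,-.008,.065],-2.86)
a=read_camera('wrist'); b=read_camera('scene'); save('m2',np.vstack([a,b[60:260]]),.9)
```

```text
t 5.15 pos [ 0.5875 -0.0054  0.0827] yaw -2.73 tilt [ 0.0012  0.0021 -1.    ] F [-1.21  0.55  1.03] w 0.002
delta cm [-0.04  0.26  1.77] turn 0.1255675713291282
```

View pics/m2.png

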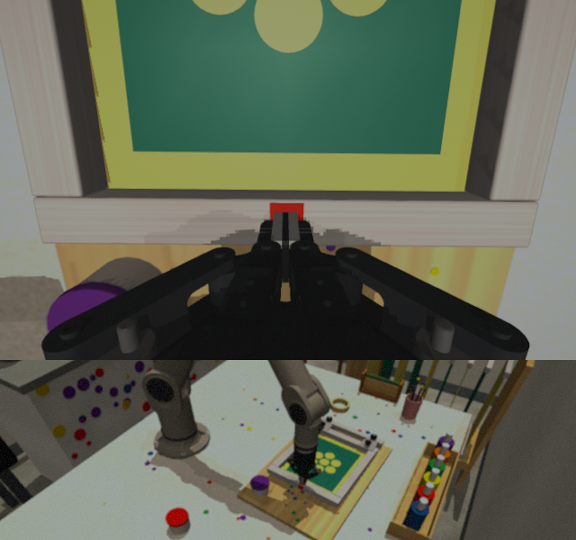

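The fingertips are on the rail at the mark and the screen is nearly down. I'll press on to the stop.

Call:
carry_out([
  [[0,0.1,0.5],0],
  [[0,0.15,1.0],0],
  [[0,0.2,1.4],0],
  [[0,0.2,1.7],0],
  [[0,0.2,1.8],0],
  [[0,0.2,1.8],0],
])

```text
t: 6.0
eef_pos: [0.5871, -0.0077, 0.0647]
tool_rot: [-0.001, 1.0, -0.024, 0.0]
contact_force: [-0.8, 1.3, 5.2]
gripper_width: 0.001
```

Call:
carry_out([
  [[0,0,0.1],0],
  [[0,0,0.2],0],
  [[0,0,0.2],0],
])

```text
t: 6.38
eef_pos: [0.5872, -0.0077, 0.0645]
tool_rot: [-0.002, 1.0, -0.024, 0.0]
contact_force: [-6.5, 2.4, 20.4]
gripper_width: -0.001
```

Call:
carry_out([
  [[0,0,0.2],0],
  [[0,0,0.3],0],
  [[0,0,0.3],0],
])

```text
t: 6.75
eef_pos: [0.5873, -0.0077, 0.0645]
tool_rot: [-0.003, 1.0, -0.024, 0.0]
contact_force: [-10.3, 2.4, 31.5]
gripper_width: 0.001
```

The force jumped with no further motion, so the screen is down on its stop; the rail top is at about 47.5 mm, so the gap is about 4.5 mm. Now to the gauge.

Call:
carry_out([
  [[0,0,-4],0],
  [[0,0,-9],0],
  [[-0.3,3,-13.5],5],
  [[-0.9,9,-13.5],12],
  [[-1.5,15,-13.5],20],
  [[-2.1,21,-13.5],28],
  [[-2.7,27,-13.5],36],
  [[-3.3,33,-13.5],44],
  [[-3.8,39,-13.5],50],
  [[-3.8,39.2,-13.5],50],
], hand=0.6)

```text
t: 8.0
eef_pos: [0.5261, -0.4042, 0.1975]
tool_rot: [-0.0, 0.894, -0.449, -0.001]
contact_force: [0.6, 0.1, -0.6]
gripper_width: 0.602
```

Run:
```python
from h import *
delta([.530,-.398,.2],-52.7)
c=get_calibration('wrist'); a=read_camera('wrist'); np.save('w3.npy',a); save('w3',a,1)
for p in ([.6267,-.3243,.001],[.4921,-.4268,.022],[.53,-.398,.022]): print('exp',proj(c,p))
# orange handle
hsv=cv2.cvtColor(a,cv2.COLOR_RGB2HSV); m=((hsv[...,0]>4)&(hsv[...,0]<20)&(hsv[...,1]>170)&(hsv[...,2]>70)).astype(np.uint8)
n,l,st,ce=cv2.connectedComponentsWithStats(m); 
for i in np.argsort(-st[1:,4])[:2]+1:
    pts=np.argwhere(l==i)[:,::-1].astype(np.float32); r=cv2.minAreaRect(pts); bx=cv2.boxPoints(r); print(st[i],ce[i]); 
    for b in bx: print(b,onz(c,(b[1],b[0]),.022)[:2])
t=read_camera('top'); C=get_calibration('top')
I=t.astype(int); mm=(I[...,0]>110)&(I[...,1]<60)&(I[...,2]<60); mm[:150]=0;mm[185:]=0;mm[:,:270]=0;mm[:,320:]=0; print('mark top',np.argwhere(mm).mean(0),'exp',proj(C,[.587,-.0081,.0475]))
for q in ('gauge_tip','gauge_handle','taper_gauge'): print(q,[(round(d['score'],2),np.round(d['centre'],1)) for d in models.spot_in(q,'wrist')[:2]])
```

```text
t 8.0 pos [ 0.5261 -0.4042  0.1975] yaw -53.36 tilt [-0.0016  0.0013 -1.    ] F [ 0.63  0.15 -0.61] w 0.602
delta cm [-0.27 -0.68 -0.25] turn -0.656348341506316
exp [ 58.75479666 313.66464128]
exp [222.87055573 315.68774761]
exp [180.49392124 315.15891472]
[ 305  131   22   87 1443] [315.83367983 172.00623701]
[304.53696 131.59143] [ 0.5640678  -0.35938824]
[322.46695 130.4708 ] [ 0.57577091 -0.37328884]
[327.83273 216.32294] [ 0.50616186 -0.43294662]
[309.90274 217.44357] [ 0.49338514 -0.41794309]
[209  30  13  15 137] [214.77372263  36.90510949]
[206.00003   36.999996] [ 0.57871305 -0.2352628 ]
[215.00003   27.999996] [ 0.59012857 -0.23812324]
[224.00003   36.999996] [ 0.58872157 -0.24874358]
[215.00003   45.999996] [ 0.57720921 -0.24594263]
mark top [173.07692308 304.76923077] exp [173.31724749 305.6559465 ]
gauge_tip []
gauge_handle [(0.66, array([136.1, 313.7]))]
taper_gauge [(0.89, array([131.7, 314. ]))]
```

View pics/w3.png

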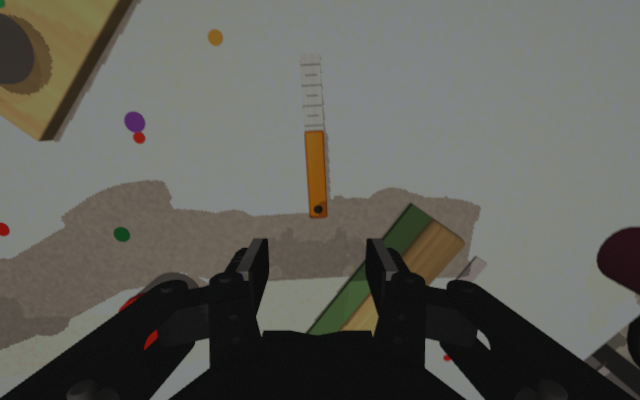

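Run:
```python
from h import *
c=get_calibration('wrist'); a=np.load('w3.npy')
for p in ((311,56),(311,53)): print('tip',onz(c,(p[1],p[0]),.002))
# edges of blade and handle per row
g=a.astype(int)
for r in (65,85,105,120,140,160,180,200): 
    d=np.abs(np.diff(g[r,285:345].sum(1))); k=np.argsort(-d)[:5]+285; 
    print(r,sorted(k))
crop=cv2.resize(a[40:230,260:380],None,fx=4,fy=4,interpolation=cv2.INTER_CUBIC); crop=cv2.convertScaleAbs(crop,alpha=1.6,beta=-60); cv2.imwrite('pics/w3c.png',crop[:590,:,::-1])
```

```text
tip [ 0.63107596 -0.31038727  0.002     ]
tip [ 0.63327618 -0.30872834  0.002     ]
65 [np.int64(299), np.int64(300), np.int64(318), np.int64(319), np.int64(320)]
85 [np.int64(300), np.int64(301), np.int64(320), np.int64(321), np.int64(322)]
105 [np.int64(301), np.int64(302), np.int64(321), np.int64(322), np.int64(323)]
120 [np.int64(302), np.int64(321), np.int64(322), np.int64(324), np.int64(325)]
140 [np.int64(303), np.int64(304), np.int64(323), np.int64(326), np.int64(328)]
160 [np.int64(304), np.int64(305), np.int64(306), np.int64(324), np.int64(328)]
180 [np.int64(306), np.int64(307), np.int64(325), np.int64(329), np.int64(330)]
200 [np.int64(307), np.int64(308), np.int64(324), np.int64(326), np.int64(327)]
```

View pics/w3c.png

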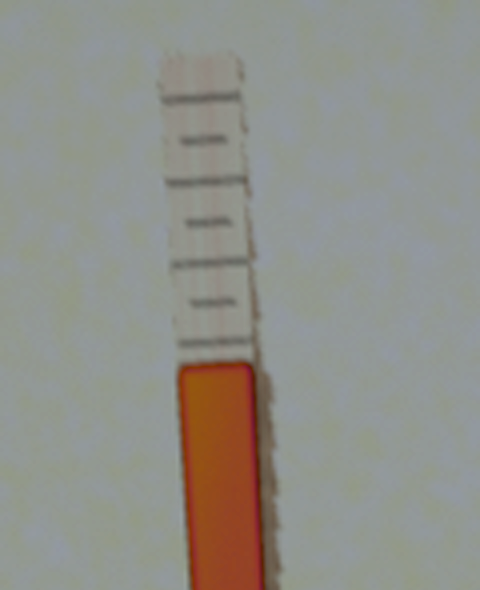

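```bash
python3 -c "
from h import *
delta([.533,-.397,.10],-50)"
```

```text
t 8.25 pos [ 0.5308 -0.3962  0.197 ] yaw -52.65 tilt [ 4.0e-04  6.5e-03 -1.0e+00] F [ 0.46  0.29 -0.19] w 0.6
delta cm [ 0.25 -0.08  9.7 ] turn -2.6531879565154384
```

Call:
carry_out([
  [[0.1,0,4],-1],
  [[0.2,-0.1,8],-1.5],
  [[0.2,-0.1,9.7],-1.5],
  [[0.2,-0.1,9.7],-1.5],
  [[0.2,-0.1,9.7],-1.5],
])

```text
t: 8.88
eef_pos: [0.5337, -0.3971, 0.1017]
tool_rot: [-0.003, 0.902, -0.432, -0.0]
contact_force: [-0.3, 0.2, 1.5]
gripper_width: 0.6
```

Run:
```python
from h import *
delta([.533,-.397,.10],-50)
c=get_calibration('wrist'); a=read_camera('wrist'); delta([.533,-.397,.10],-50)
crop=a[:300,220:420]; cv2.imwrite('pics/w4.png',cv2.convertScaleAbs(cv2.resize(crop,None,fx=2,fy=2,interpolation=cv2.INTER_CUBIC),alpha=1.5,beta=-40)[:,:,::-1])
import pickle; pickle.dump((c,a),open('w4.pkl','wb'))
hsv=cv2.cvtColor(a,cv2.COLOR_RGB2HSV); m=((hsv[...,0]>4)&(hsv[...,0]<20)&(hsv[...,1]>170)&(hsv[...,2]>60)).astype(np.uint8)
n,l,st,ce=cv2.connectedComponentsWithStats(m); i=1+np.argmax(st[1:,4])
bx=cv2.boxPoints(cv2.minAreaRect(np.argwhere(l==i)[:,::-1].astype(np.float32)))
for b in bx: print(b,onz(c,(b[1],b[0]),.022)[:2])
for t in ((.6267,-.3243,.002),): print('exp tip px',proj(c,t))
```

```text
t 8.88 pos [ 0.5337 -0.3971  0.1017] yaw -51.14 tilt [ 0.0024  0.0052 -1.    ] F [-0.28  0.23  1.49] w 0.6
delta cm [-0.05  0.05  0.17] turn -1.1396159944346778
t 8.93 pos [ 0.5337 -0.3972  0.1018] yaw -51.15 tilt [ 0.0026  0.005  -1.    ] F [ 0.7  -0.06  0.34] w 0.601
delta cm [-0.06  0.04  0.18] turn -1.1526174618671803
[304. 151.] [ 0.56478049 -0.35942455]
[330. 151.] [ 0.57622361 -0.37363605]
[330. 270.] [ 0.50477043 -0.43258547]
[304. 270.] [ 0.49192903 -0.41667017]
exp tip px [ 47.48203187 320.37970604]
```

View pics/w4.png

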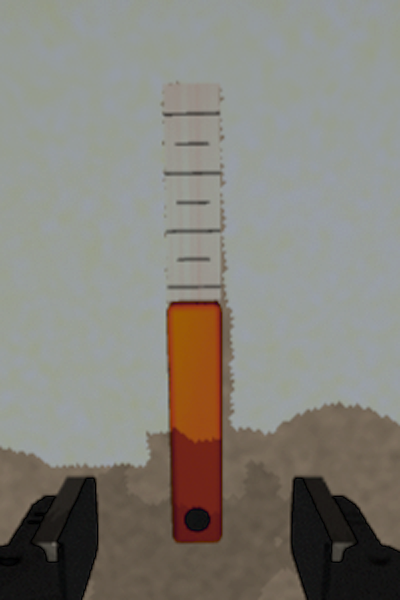

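Run:
```python
from h import *
import pickle; c,a=pickle.load(open('w4.pkl','rb'))
print(c['cx'],c['cy'])
t=onz(c,(42,316),.0018); f=onz(c,(151.5,220+194/2),.022); e=onz(c,(271,220+197/2),.022)
for p in (t,f,e): print(p)
d=t-e; print('yaw',np.degrees(np.arctan2(d[1],d[0])),np.linalg.norm(d[:2])); d=f-e; print(np.degrees(np.arctan2(d[1],d[0])),np.linalg.norm(d[:2]))
u=t-e;u[2]=0;u/=np.linalg.norm(u); print('origin from tip',t-u*.1225,'from end',e+u*.0475,'from f',f-u*.0475)
delta([.533,-.397,.019],-50)
```

```text
316.76300260803 201.07858665004358
[ 0.62751528 -0.31968578  0.0018    ]
[ 0.57023201 -0.3667489   0.022     ]
[ 0.49841179 -0.42609555  0.022     ]
yaw 39.49605513033252 0.1673043651684222
39.56768675786998 0.09316741911497008
origin from tip [ 0.53298591 -0.39759885  0.0018    ] from end [ 0.53506604 -0.39588436  0.022     ] from f [ 0.53357776 -0.39696009  0.022     ]
t 8.93 pos [ 0.5337 -0.3972  0.1018] yaw -51.15 tilt [ 0.0026  0.005  -1.    ] F [ 0.7  -0.06  0.34] w 0.601
delta cm [-0.04  0.08  8.28] turn -1.1526174618671803
```

Call:
carry_out([
  [[0,0,3],-0.6],
  [[0,0,6],-0.6],
  [[0,0,7.6],-0.6],
  [[0,0,8.2],-0.6],
  [[0,0,8.2],-0.6],
  [[0,0,8.2],-0.6],
])

```text
t: 9.68
eef_pos: [0.5344, -0.3974, 0.0209]
tool_rot: [-0.003, 0.904, -0.427, 0.001]
contact_force: [0.4, 0.9, -0.6]
gripper_width: 0.599
```

Call:
carry_out([
  [[0,0,0],0],
  [[0,0,0],0],
  [[0,0,0],0],
  [[0,0,0],0],
  [[0,0,0],0],
  [[0,0,0],0],
], hand=0, newtons=45)

```text
t: 10.42
eef_pos: [0.535, -0.3979, 0.0218]
tool_rot: [-0.003, 0.904, -0.427, 0.002]
contact_force: [-0.1, -0.4, 6.4]
gripper_width: 0.219
```

```bash
python3 -c "
from h import *
delta([.534,-.397,.019],-50.5)"
```

```text
t 10.43 pos [ 0.535  -0.3979  0.0218] yaw -50.56 tilt [ 0.0054  0.0032 -1.    ] F [-0.14 -0.35  6.44] w 0.219
delta cm [-0.13  0.02  0.28] turn -0.05597377199580933
```

Call:
carry_out([
  [[0,0,-2],0],
  [[0,0,-5],0],
  [[0,0,-9],0],
  [[0,0,-10],0],
  [[0,0,-10],0],
])

```text
t: 11.05
eef_pos: [0.5346, -0.3981, 0.1224]
tool_rot: [-0.003, 0.904, -0.427, 0.002]
contact_force: [-0.2, 0.0, -1.4]
gripper_width: 0.224
```

```bash
python3 -c "
from h import *
delta([.5791,-.1654,.12],-2.86)"
```

```text
t 11.05 pos [ 0.5346 -0.3981  0.1224] yaw -50.55 tilt [ 0.0064  0.003  -1.    ] F [-0.17  0.02 -1.44] w 0.224
delta cm [-15.15 -18.22   0.34] turn -47.693020193329204
```

Call:
carry_out([
  [[-2,-2.4,0],-6],
  [[-4,-5,0],-13],
  [[-6.3,-7.6,0],-20],
  [[-8.6,-10.3,0],-27],
  [[-10.8,-13,0],-34],
  [[-13,-15.6,0],-41],
  [[-15.1,-18.2,0],-47.7],
  [[-15.1,-18.2,0],-47.7],
  [[-15.1,-18.2,0],-47.7],
])

```text
t: 12.18
eef_pos: [0.5783, -0.1663, 0.1224]
tool_rot: [-0.001, 1.0, -0.025, 0.002]
contact_force: [-0.2, -1.6, -0.2]
gripper_width: 0.222
```

Run:
```python
from h import *
import pickle
delta([.5791,-.1654,.04],-2.86)
c=get_calibration('wrist'); a=read_camera('wrist'); pickle.dump((c,a),open('w5.pkl','wb')); save('w5',a,1.25)
for p in ((.587,-.0081,.0475),(.5862,-.0231,.0475),(.5862,-.0231,.018)): print(proj(c,p)*1.25)
```

```text
t 12.18 pos [ 0.5783 -0.1663  0.1224] yaw -2.91 tilt [ 0.0044  0.0027 -1.    ] F [-0.24 -1.61 -0.22] w 0.222
delta cm [ 0.04 -0.07  8.24] turn -0.05359908947158942
[-48.56662403 397.47592602]
[-11.34045528 397.37841913]
[ 11.77727364 396.9561781 ]
```

View pics/w5.png

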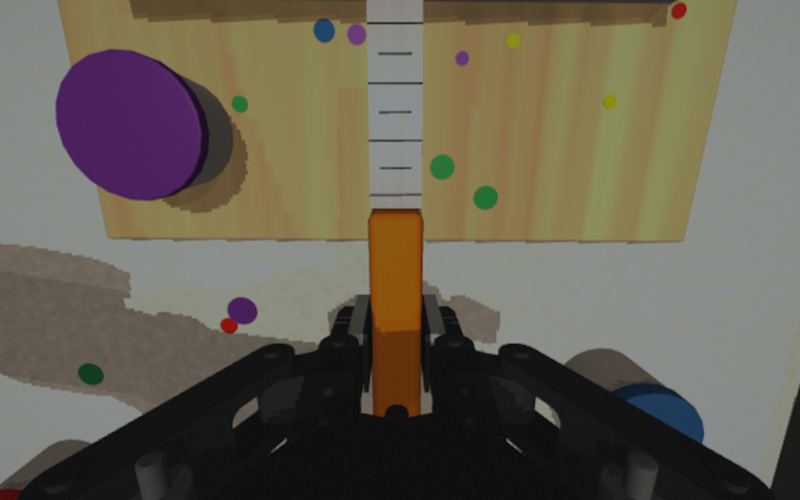

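Run:
```python
from h import *
import pickle; c,a=pickle.load(open('w5.pkl','rb'))
P=lambda x,y,z: onz(c,(y/1.25,x/1.25),z)
l,r=P(110,238.5,.018),P(684,241,.018); print(l,r,'edge yaw',np.degrees(np.arctan2(*(r-l)[[1,0]])),np.linalg.norm(r-l),'mid',(l+r)/2)
t,h=P(395,24,.104),P(396.5,211,.1224); print(t,h,'gauge',np.degrees(np.arctan2(*(t-h)[[1,0]])))
C=get_calibration('top'); im=read_camera('top'); I=im.astype(int)
rr=(I[...,0]>110)&(I[...,1]<70)&(I[...,2]<70); rr[:155]=0; rr[185:]=0; rr[:,:290]=0; rr[:,320:]=0
p=np.argwhere(rr); print(p.mean(0),p.min(0),p.max(0),onz(C,p.mean(0),.0475),'exp .587 -.0081..-.023')
delta([.5791,-.1654,.041],-2.86)
```

```text
[ 0.39316575 -0.14294229  0.018     ] [ 0.76772207 -0.16423457  0.018     ] edge yaw -3.2535728783436273 0.37516103152575475 mid [ 0.58044391 -0.15358843  0.018     ]
[ 0.58330865 -0.05500964  0.104     ] [ 0.58052142 -0.11803076  0.1224    ] gauge 87.46763019564908
[173.         304.63414634] [170 301] [176 308] [ 0.58797707 -0.0046586   0.0475    ] exp .587 -.0081..-.023
t 12.28 pos [ 0.5784 -0.1672  0.1229] yaw -2.99 tilt [ 0.0052  0.0023 -1.    ] F [-0.18  0.43 -1.38] w 0.224
delta cm [ 0.02 -0.16  8.19] turn -0.1305896953978447
```

Call:
carry_out([
  [[0.1,0,4],0],
  [[0.1,0,6.5],0],
  [[0.1,0,7.5],0],
  [[0.1,0,8],0],
  [[0.1,0,8.1],0],
  [[0.1,0,8.1],0],
])

```text
t: 13.02
eef_pos: [0.5804, -0.1673, 0.0427]
tool_rot: [-0.001, 1.0, -0.026, 0.003]
contact_force: [-0.5, 0.8, -1.6]
gripper_width: 0.225
```

```bash
python3 -c "
from h import *
delta([.5795,-.1654,.0398],-3.0); print(readout.get_obs()['torque'])"
```

```text
t 13.03 pos [ 0.5804 -0.1673  0.0427] yaw -3.0 tilt [ 0.0065  0.0021 -1.    ] F [-0.46  0.81 -1.61] w 0.225
delta cm [-0.1  -0.19  0.29] turn 0.00480858625479641
[-0.04141991  0.00185858 -0.02546377]
```

Call:
carry_out([
  [[-0.05,0,0.1],0],
  [[-0.05,0,0.2],0],
  [[-0.05,0,0.25],0],
  [[-0.05,0,0.25],0],
])

```text
t: 13.52
eef_pos: [0.5799, -0.1673, 0.0402]
tool_rot: [-0.001, 1.0, -0.026, 0.003]
contact_force: [-0.7, 0.7, -0.8]
gripper_width: 0.219
```

Call:
carry_out([
  [[0,0,0.05],0],
  [[0,0,0.1],0],
  [[0,0,0.1],0],
])

```text
t: 13.9
eef_pos: [0.5799, -0.1673, 0.0397]
tool_rot: [-0.001, 1.0, -0.026, 0.003]
contact_force: [-2.3, 0.2, 5.2]
gripper_width: 0.219
```

Call:
carry_out([
  [[0,-0.4,0.02],0],
  [[0,-0.8,0.02],0],
  [[0,-1.2,0.02],0],
  [[0,-1.6,0.02],0],
  [[0,-2.0,0.02],0],
  [[0,-2.3,0.02],0],
  [[0,-2.6,0.02],0],
  [[0,-2.6,0.02],0],
])

```text
t: 14.9
eef_pos: [0.5815, -0.141, 0.0398]
tool_rot: [-0.001, 1.0, -0.026, 0.003]
contact_force: [-0.3, -1.7, 5.5]
gripper_width: 0.222
```

Run:
```python
from h import *
delta([.581,-.1173,.0398],-3.0)
c=get_calibration('wrist'); a=read_camera('wrist'); s=read_camera('scene')
save('w6',np.vstack([a[:240],cv2.resize(s[130:250,230:550],(640,240),interpolation=cv2.INTER_CUBIC)]),1.2)
```

```text
t 14.9 pos [ 0.5815 -0.141   0.0398] yaw -2.99 tilt [ 0.007   0.0027 -1.    ] F [-0.33 -1.7   5.53] w 0.222
delta cm [-0.18 -2.36  0.  ] turn 0.008145806501943298
```

View pics/w6.png

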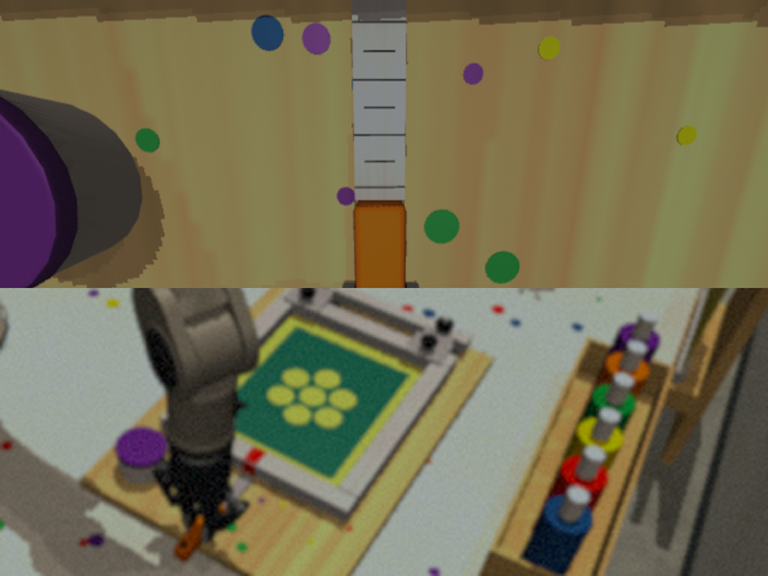

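Call:
carry_out([
  [[-0.02,-0.3,-0.03],0],
  [[-0.02,-0.6,-0.03],0],
  [[-0.02,-0.9,-0.03],0],
  [[-0.02,-1.1,-0.03],0],
  [[-0.02,-1.3,-0.03],0],
  [[-0.02,-1.3,-0.03],0],
])

```text
t: 15.75
eef_pos: [0.5819, -0.1274, 0.0399]
tool_rot: [-0.002, 1.0, -0.026, 0.003]
contact_force: [0.5, 0.5, -0.7]
gripper_width: 0.221
```

Call:
carry_out([
  [[-0.02,-0.15,0],0],
  [[-0.02,-0.3,0],0],
  [[-0.02,-0.45,0],0],
  [[-0.02,-0.6,0],0],
  [[-0.02,-0.6,0],0],
])

```text
t: 16.38
eef_pos: [0.582, -0.121, 0.0399]
tool_rot: [-0.002, 1.0, -0.026, 0.003]
contact_force: [0.4, 0.4, -0.1]
gripper_width: 0.219
```

Call:
carry_out([
  [[0,-0.15,0],0],
  [[0,-0.3,0],0],
  [[0,-0.3,0],0],
])

```text
t: 16.75
eef_pos: [0.5822, -0.1177, 0.0398]
tool_rot: [-0.002, 1.0, -0.026, 0.003]
contact_force: [0.5, 0.2, -1.3]
gripper_width: 0.22
```

Call:
carry_out([
  [[0,-0.1,0],0],
  [[0,-0.2,0],0],
  [[0,-0.3,0],0],
  [[0,-0.3,0],0],
])

```text
t: 17.25
eef_pos: [0.5823, -0.1146, 0.0398]
tool_rot: [-0.002, 1.0, -0.026, 0.003]
contact_force: [0.5, -0.1, -0.5]
gripper_width: 0.223
```

Call:
carry_out([
  [[0,-0.1,0],0],
  [[0,-0.2,0],0],
  [[0,-0.2,0],0],
])

```text
t: 17.62
eef_pos: [0.5824, -0.1133, 0.0399]
tool_rot: [-0.002, 1.0, -0.026, 0.003]
contact_force: [-0.9, -4.2, -0.5]
gripper_width: 0.221
```

```bash
python3 -c "
from h import *
delta([.581,-.1173,.0398],-3.0)"
```

```text
t 17.62 pos [ 0.5824 -0.1133  0.0399] yaw -2.96 tilt [ 0.0065  0.0032 -1.    ] F [-0.93 -4.18 -0.51] w 0.221
delta cm [-0.12  0.41  0.01] turn 0.04481731142720946
```

Run:
```python
from h import *
F=[]
for i in range(12):
    read_camera('wrist'); o=readout.get_obs(); F.append([*o['contact_force'],*(o['eef_pos']*1e3)])
print(np.round(F,2)); print(np.mean(F,0))
```

```text
[[-1.2200e+00 -3.3700e+00 -6.8000e-01  5.8240e+02 -1.1329e+02  3.9910e+01]
 [-4.7000e-01 -3.6900e+00 -3.4000e-01  5.8235e+02 -1.1326e+02  3.9900e+01]
 [-3.1000e-01 -4.3900e+00 -7.8000e-01  5.8238e+02 -1.1323e+02  3.9900e+01]
 [-6.0000e-02 -4.3000e+00 -1.1600e+00  5.8242e+02 -1.1318e+02  3.9930e+01]
 [-1.0800e+00 -4.1000e+00 -4.1000e-01  5.8239e+02 -1.1311e+02  3.9900e+01]
 [ 2.1000e-01 -5.0500e+00 -1.0100e+00  5.8239e+02 -1.1305e+02  3.9880e+01]
 [ 5.4000e-01 -4.9600e+00 -1.0500e+00  5.8241e+02 -1.1303e+02  3.9890e+01]
 [-1.4000e-01 -4.2000e+00 -6.0000e-01  5.8239e+02 -1.1299e+02  3.9880e+01]
 [ 2.3000e-01 -5.7000e+00 -6.8000e-01  5.8243e+02 -1.1296e+02  3.9910e+01]
 [-3.8000e-01 -5.6400e+00 -5.8000e-01  5.8242e+02 -1.1296e+02  3.9900e+01]
 [-6.9000e-01 -5.0600e+00 -6.6000e-01  5.8245e+02 -1.1293e+02  3.9910e+01]
 [ 2.0000e-02 -5.0700e+00 -1.1000e-01  5.8245e+02 -1.1294e+02  3.9890e+01]]
[-2.78540607e-01 -4.62759609e+00 -6.72033279e-01  5.82407422e+02
 -1.13076920e+02  3.98997564e+01]
```

Run:
```python
from h import *
F=[]
for i in range(14):
    im=read_camera('wrist'); o=readout.get_obs(); F.append([*o['contact_force'],*(o['eef_pos']*1e3)])
F=np.array(F); print(np.round(F[:7].mean(0),2),np.round(F[7:].mean(0),2),o['t'],o['gripper_width'])
s=read_camera('scene'); t=read_camera('top')
save('f',np.vstack([im[:240],cv2.resize(s[130:250,230:550],(640,240),interpolation=cv2.INTER_CUBIC)]),1.2)
I=t.astype(int); C=get_calibration('top')
rr=(I[...,0]>110)&(I[...,1]<70)&(I[...,2]<70); rr[:155]=0; rr[185:]=0; rr[:,:290]=0; rr[:,320:]=0
p=np.argwhere(rr); print(len(p),p.mean(0) if len(p) else '')
delta([.581,-.1129,.0398],-3.0)
```

```text
[-4.6000e-01 -5.1200e+00 -5.9000e-01  5.8243e+02 -1.1293e+02  3.9890e+01] [-1.3000e-01 -5.2900e+00 -6.1000e-01  5.8242e+02 -1.1292e+02  3.9890e+01] 18.925 0.22327689423282762
42 [172.92857143 304.61904762]
t 19.02 pos [ 0.5824 -0.1129  0.0399] yaw -2.94 tilt [ 0.0064  0.0036 -1.    ] F [-0.2  -5.24  0.24] w 0.223
delta cm [-0.14  0.    0.01] turn 0.06183415364597522
```

View pics/f.png

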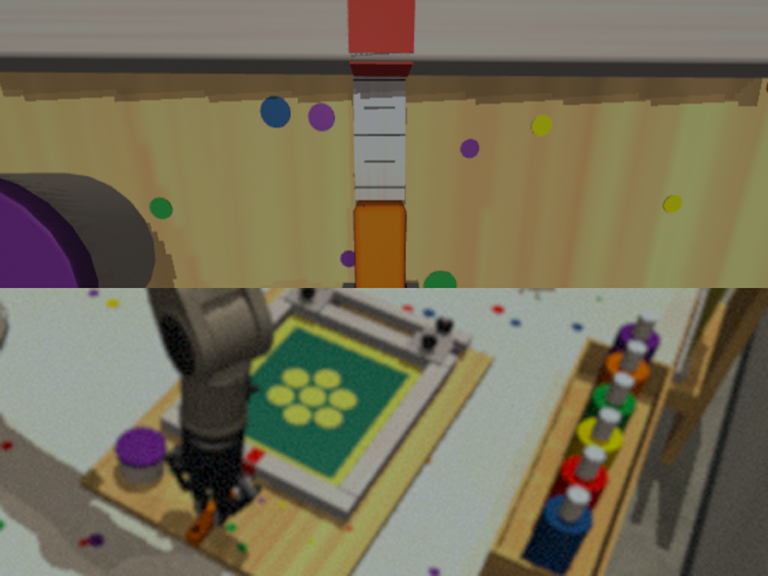

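```bash
python3 -c "
from h import *
print(bot.hand_in())
o=readout.get_obs(); print(o['t'],o['contact_force'],o['eef_pos'],o['gripper_width'])"
```

```text
the job is handed in; nothing more can be done
None
the job is handed in; nothing more can be done
```

The screen is down on its stop, and the arm is holding the gauge flat on the board under the free rail at a snug depth, ready to read. I handed the job in at about 19 s; it reports no verdict.

- **Screen:** I swung it down along its hinge arc. At the bottom, the push rose to about 31 N with no further motion, so it is fully on the stop. The red mark has not moved in the top view since then.
- **Gauge:** I gripped it by the handle and laid it flat on the board. The blade is centred on the red mark in the wrist picture.
- **Snug drag:** The push along the blade settled at about 5.2 N, with the arm still and the screen not lifted. The blade is about 30 mm in, or about 4.8 mm thick at the rail. The rail-top height gave a gap of about 4.5 mm, so the two roughly agree.
- **Small disagreements:**
  - The top and wrist cameras differed by about 3–4 mm on the board's position along the insertion direction, so I set the depth by force.
  - The board's yaw measured -2.9° from the top view and -3.25° from the wrist. The gauge is at about -2.9°, so it is square to the rail within about half a degree.

I did not touch the tub, jars, tape, squeegee or knife. I did not measure their positions again at the end.

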